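# Tug-test the plug-in flowmeter on the bench gas outlet

### The arm

A 7-joint arm with a two-finger parallel gripper is mounted at the origin on the work surface. World frame = base frame: x ahead of the robot, y to its left, z up, the work surface at z = 0. Lengths are in m, angles in rad, forces in N, time in s.
With the tool pointing down it reaches from about 0.4 to 0.85 m from the base axis. Payload 10.4 kg.
Tool frame: the origin (TCP) lies on the centre line of the jaws, within the pads' length; the fingertips stand 14 mm ahead of it and the grasp point (between the pads) lies 5 mm behind it (tip_reach is the z of the fingertips in the tool frame, in m); z points along the fingers, x is the direction in which the jaws open and shut, and the axes are right-handed (so a half turn about z gives the same grasp; the last joint's range is limited). The gripper opens to 87 mm and grips with 3 to 60 N. Pads are 19 mm wide; open, the fingers measure 117 mm over their backs; the gripper's body (75 mm by 190 mm) begins 51 mm behind the grasp point.
Start: joints at [-1.308, 0.332, -0.065, 1.46, 0.022, 1.35, -0.088], TCP at [0.176, 0.6, 0.237] pointing down, gripper open.
Joint ranges: [-2.6, 2.6], [-0.5, 2.12], [-1.47, 1.34], [0.16, 2.42], [-1.27, 4.41], [0.06, 2.06], [-2.6, 2.6]. Speed limits (rad/s): [2.22, 2.22, 2.79, 2.79, 3.14, 3.14, 3.14].

### API

Orientations are given as a unit quaternion [x, y, z, w].
In Python, from bench import * gives the robot as it stands.
- The arm moves only by the tool carry_out, never from a script. Its argument "rows" is a list of rows, each a list of 5 numbers: the closure, from -1 (fully open) to 1 (shut), so that 0 is half open, then the shift along the tool's x, y, z in units of 30 mm (1.0 is 30 mm), then the turn about the tool's z in units of 5 degrees (1.0 is 5 degrees). In form: [[jaw, x, y, z, turn], ...]. A call has 1 to 20 rows; each row shifts and turns the pose as measured when the row begins, along the tool's axes as they then stand; what a row does not reach is not made up. A row lasts 1/12 s, in which the tool goes at most 41.7 mm and 7.16 degrees, less where a joint would pass 70% of its speed; a pose out of reach is approached as far as the arm can. A call is refused whole if a number of a shift passes 1 or a number of a turn 1, either way. A call with a gripper value outside its range is refused whole. The fingers move at their own pace and stop on an object; "force" is the grip in N (left out, the last holds). Time passes only in rows, so rows that do not move let the fingers close. It gives the time, the measured TCP pose, the force and the opening at its end, in the units of the state.
- read_state(): the state, without advancing time (a new reading comes with each control period).
- camera(name): name is "scene" or "side" or "wrist"; returns the picture (400x640x3 uint8, blue, green, red); there is no depth.
- camera_info(name): a dict with "fx", "fy", "cx", "cy" (pixels), "extrinsics" (4x4, takes a point from camera to world coordinates); the wrist camera has in their place "tool_from_camera" (4x4, takes a point from camera to tool coordinates, whose origin is the TCP and whose axes are the tool frame's). Camera axes: x right, y down, z forward; pixel columns grow to the right and rows downward; lengths in m; the calibration is good to about 2 mm. A picture is of the moment at which its call begins: read the wrist's pose just before it. camera_info takes no time and is no camera call.
- close_job(): hands the job in, once; it reports no verdict.
Trained networks look in the newest picture that a camera, given by its name, has taken for a name from the list of things; names that differ only in an ending like _2 or _b are one class to them, and where a whole thing is asked for, a point or a joint stands for the part that bears it (a point fixed in the world has none). Each returns a list of dicts, best first, with "conf" (0 to 1); they miss things now and then, are a little off and sometimes report something else, mostly with a low value. They report only what shows in the picture. A call takes as long as a camera call.
- recognise(query, camera): "box" ([centre column, centre row, width, height] in pixels, round what is visible of it).
- silhouettes(query, camera): "mask" (400x640 bool, what is visible of it) and "box" ([centre column, centre row, width, height] in pixels, round what is visible of it).
- pinpoint(query, camera): "xy" ([column, row] in pixels: a listed point, or the origin of a listed thing).
The state is a dict: "time": time; "joint_positions": joint angles; "joint_vel": joint speeds; "joint_torque": joint torques, N m; "ee_pos": TCP position; "eef_rot": TCP orientation; "ft_force": force on the tool from outside, world axes, zero at the start; "torque": the same for the moment, N m; "width": finger opening in m.
Only numpy, scipy, OpenCV 4.12 (cv2) and the standard library are available. Lean on these libraries where they do the work, as an engineer would, in place of code of your own. Each camera call takes 0.05 s, during which the arm holds its last target. There are 200 camera calls.

### The job

Tug-test the dial flowmeter on the bench gas outlet: hook behind its flange and pull it straight out of the outlet with a steady 15 N for a second, never more than 25 N. If it slides out instead of holding, it was only parked: push it straight in until it latches fully home, and tug-test it again. Leave it latched, with nothing touching it, and do not disturb the things lying around.

Things in the scene. Friction and masses are not known exactly. Their poses are not given: they have to be found in the camera images.
- upstand: white bench upstand, 70 deep x 310 wide x 174 mm high, fixed to the bench. Origin: centre of its underside; -x is its front, y along its width, z up. Its front carries three square white outlet plates side by side, 90 mm apart, axes level, square to the front and 125 mm above the bench: one with the dial flowmeter, one with a suction regulator, one closed with a grey flap; which is where varies.
- outlet_flow: the outlet that carries the flowmeter. Origin: on the outlet's axis, in the upstand's front face. -x points straight out of the outlet (level, the direction of the tug), +x into it, z up. White plate 76 x 76 x 6 mm, then a round boss 46 mm in diameter up to 20 mm out, then the latch collar, 34 mm in diameter, up to 30 mm out.
- outlet_suction: the outlet with the suction regulator, fixed: a white box 52 mm wide, 58 mm high, with a round gauge on its front, from 58 to 122 mm out, on a thin probe. Not part of the job. Origin and axes as outlet_flow.
- flow_flange (a point): centre of the rear face (facing the outlet) of the flowmeter's round flange, on the outlet's axis; axes as outlet_flow. Flange 50 mm diameter, 8 mm thick, 72 mm out from the upstand's front when home: 42 mm of bare 13 mm probe (19 mm nut on the last 10 mm) lie between collar and flange, room for fingers astride it from above. Nothing on the upstand is over 50 mm above the axis.
- flow_dial (a point): centre of the flat front face of the flowmeter's black dial (44 mm diameter, 23 mm long), 68 mm out from flow_flange on the same axis: the face to push on. Axes as outlet_flow. Between flange and dial is a steel barrel of 40 mm diameter with a hose nipple pointing 44 mm down from it.
- flowmeter (a joint): travel of the flowmeter out of its outlet, m: 0 home, 0.018 parked at a firm stop. Slides on the axis only, about 2 N seal friction. Latched (about 0 to 4 mm) it has 3.5 mm play, then the collar holds it. Unlatched (may start so; hard to see) it slides out at 2 to 3 N to the stop. Pushing in takes about 8 N from 9 to 5 mm, then it snaps in, stopping hard at 0; stays latched.
- collar (a joint): travel of the outlet's spring-loaded latch collar, m: 0 at rest. A latched flowmeter draws it out with it against a spring of 4 N/mm, so 3.3 to 3.8 mm at a pull of 15 N (seal friction takes up to 2 N of it); 7.5 mm at most.
- chamber: clear acrylic box with lid, 206 x 146 x 137 mm, standing on the bench; bystander. Origin: centre of its underside.
- spanner: steel spanner 170 mm long, lying on the bench; bystander.
- spray: amber bottle with white cap, 68 mm diameter, 170 mm high, standing on the bench; bystander. Origin: centre of its underside.
- filter: white filter canister 80 mm diameter, 112 mm high, standing on the bench; bystander. Origin: centre of its underside.

How it is judged:
On the way:
1. the latched flowmeter is pulled straight out with about 15 N (11 to 21 N at the flowmeter, 9 to 19 N on the latch), held half a second (value of joint collar between 0.00225 and 0.00475 m and value of joint flowmeter between 0.0052 and 0.0098 m), for 0.5 s.
At the end, for the whole second after the job is handed in: the flowmeter is latched (less than 4.8 mm out, that is within the latch's free play), the latch collar is back at rest (less than 1.2 mm out), and everything is still (value of joint flowmeter below 0.0048 m and value of joint collar below 0.0012 m and velocity of joint flowmeter below 0.005 m/s); the robot touches nothing.
It fails at once if the latch is pulled with more than 25 N (collar drawn out more than 6.5 mm) (value of joint collar above 0.0065 m).
It fails at once if a bystander is moved more than 20 mm (distance of any of chamber, spanner, spray, filter from where it was at the start of the episode above 0.02 m).
It also fails if it takes over 58 s, if anything falls off the work surface, if the arm or the gripper's body presses on something with over 40 N, if the wrist force passes 120 N, or if a joint passes its speed limit or range.

## Working session

There is one attempt and no reset: what is moved stays moved. The work goes in short steps, Python scripts to look and compute and a tool call to move; the robot and the scene stay as the last step left them, time stands still between calls to the robot, and variables do not carry over. Pictures are saved under pics/ and viewed, about 8 in all and at most 12, crops included, and the job is handed in when it is done.

Besides the shell and the picture viewer there is one more tool, called after "Call:" as name(argument=value, ...) on one line, values as JSON. carry_out: Moves the arm, as the interface text tells. Its arguments: {"type":"object","properties":{"rows":{"type":"array","items":{"type":"array","items":{"type":"number"}}},"force":{"type":"number"}},"required":["rows"]}

```bash
mkdir -p pics; ls
python3 - <<'E'
from bench import *
import cv2, numpy as np
s=read_state(); print({k:np.round(v,3).tolist() for k,v in s.items()})
for c in ["scene","side"]:
    im=camera(c); cv2.imwrite(f"pics/{c}0.png",im)
    i=camera_info(c); print(c,i["fx"],i["cx"],i["cy"],np.round(i["extrinsics"],3).tolist())
    for q in ["outlet_flow","flow_flange","flow_dial","outlet_suction","upstand","chamber","spray","filter","spanner"]:
        r=pinpoint(q,c)[:2]; print(q,[(np.round(x["xy"],1).tolist(),round(x["conf"],2)) for x in r])
print(camera_info("wrist"))
E
```

```text
pics
{'time': 0.0, 'joint_positions': [-1.308, 0.333, -0.065, 1.461, 0.022, 1.35, -0.089], 'joint_vel': [0.001, 0.0, 0.001, -0.0, -0.001, -0.0, 0.0], 'joint_torque': [-0.0, -62.325, 0.025, -38.99, -0.061, 0.039, 0.0], 'ee_pos': [0.176, 0.599, 0.236], 'eef_rot': [0.801, 0.599, -0.001, 0.0], 'ft_force': [0.034, 0.162, 0.54], 'torque': [-0.001, -0.067, -0.032], 'width': 0.087}
scene 424.98414876369384 322.0512288453646 195.00905624888298 [[0.638, 0.665, -0.388, 1.065], [0.77, -0.558, 0.31, -0.402], [-0.01, -0.496, -0.868, 1.231], [0.0, 0.0, 0.0, 1.0]]
outlet_flow [([316.7, 235.7], 0.98), ([192.8, 264.1], 0.53)]
flow_flange [([335.7, 215.0], 0.68)]
flow_dial [([355.6, 200.7], 0.89)]
outlet_suction []
upstand [([289.5, 235.3], 0.85), ([337.3, 213.7], 0.39)]
chamber [([419.1, 141.1], 0.98), ([350.2, 195.6], 0.31)]
spray [([194.9, 268.8], 0.6)]
filter [([418.4, 189.7], 0.84), ([288.6, 237.4], 0.44)]
spanner [([334.4, 141.6], 0.82)]
side 423.74775947174874 320.59095595677053 198.91384143970367 [[0.801, -0.456, 0.389, 0.116], [-0.599, -0.629, 0.496, -0.579], [0.018, -0.63, -0.776, 1.016], [0.0, 0.0, 0.0, 1.0]]
outlet_flow [([366.7, 201.9], 0.81)]
flow_flange [([346.1, 183.5], 0.97)]
flow_dial [([331.6, 173.9], 0.98)]
outlet_suction [([344.6, 222.8], 0.72)]
upstand [([348.8, 259.3], 0.75)]
chamber [([239.5, 138.3], 0.67), ([349.1, 259.3], 0.55)]
spray [([387.0, 366.0], 0.75), ([329.2, 175.1], 0.65)]
filter [([299.9, 147.3], 0.66)]
spanner [([224.7, 211.1], 0.55)]
{'fx': 313.71253665197463, 'fy': 313.71253665197463, 'cx': 318.6413889438869, 'cy': 200.14376151323597, 'tool_from_camera': array([[ 9.99999901e-01, -2.68448898e-04, -3.56113963e-04,
        -1.25403710e-04],
       [ 3.50971806e-04,  9.66394129e-01,  2.57064709e-01,
        -6.99353883e-02],
       [ 2.75137706e-04, -2.57064808e-01,  9.66394127e-01,
        -1.48439465e-01],
       [ 0.00000000e+00,  0.00000000e+00,  0.00000000e+00,
         1.00000000e+00]])}
```

```bash
cat > h.py <<'E'
from bench import *
import cv2, numpy as np
from scipy.spatial.transform import Rotation as R
def T(c,s=None):
    i=camera_info(c)
    if c!="wrist": return i,np.array(i["extrinsics"])
    M=np.eye(4); M[:3,:3]=R.from_quat(s["eef_rot"]).as_matrix(); M[:3,3]=s["ee_pos"]
    return i,M@i["tool_from_camera"]
def ray(c,xy,s=None):
    i,E=T(c,s); d=E[:3,:3]@[(xy[0]-i["cx"])/i["fx"],(xy[1]-i["cy"])/i["fy"],1]
    return E[:3,3],d/np.linalg.norm(d)
def atz(c,xy,z,s=None):
    o,d=ray(c,xy,s); return o+d*(z-o[2])/d[2]
def tri(rs):
    A=sum(np.eye(3)-np.outer(d,d) for o,d in rs); b=sum((np.eye(3)-np.outer(d,d))@o for o,d in rs)
    p=np.linalg.solve(A,b); return p,[np.linalg.norm(np.cross(p-o,d)) for o,d in rs]
def proj(c,p,s=None):
    i,E=T(c,s); q=np.linalg.inv(E)@np.append(p,1); return [i["fx"]*q[0]/q[2]+i["cx"],i["fy"]*q[1]/q[2]+i["cy"]]
E
python3 - <<'E'
from h import *
P={"outlet":([316.7,235.7],[366.7,201.9],.125),"flange":([335.7,215],[346.1,183.5],.125),"dial":([355.6,200.7],[331.6,173.9],.125),"upst":([289.5,235.3],[348.8,259.3],0),"chamber":([419.1,141.1],[239.5,138.3],0),"filter":([418.4,189.7],[299.9,147.3],0),"spray":([194.9,268.8],[387,366],0),"spanner":([334.4,141.6],[224.7,211.1],0)}
for k,(a,b,z) in P.items():
    p,e=tri([ray("scene",a),ray("side",b)]); print(k,p.round(3),np.round(e,3),atz("scene",a,z).round(3),atz("side",b,z).round(3))
a=cv2.imread("pics/scene0.png");b=cv2.imread("pics/side0.png")
cv2.imwrite("pics/v1.png",np.vstack([a[70:370,100:520],b[70:370,150:570]]))
E
```

```text
outlet [ 0.659 -0.096  0.121] [0.007 0.007] [ 0.664 -0.104  0.125] [ 0.656 -0.091  0.125]
flange [ 0.649 -0.017  0.132] [0.005 0.005] [ 0.648 -0.02   0.125] [ 0.653 -0.007  0.125]
dial [0.648 0.057 0.116] [0.004 0.004] [0.65  0.057 0.125] [0.642 0.045 0.125]
upst [ 0.561 -0.139 -0.007] [0.006 0.006] [ 0.562 -0.135  0.   ] [ 0.559 -0.148  0.   ]
chamber [ 0.562  0.455 -0.007] [0.004 0.004] [0.567 0.446 0.   ] [0.559 0.453 0.   ]
filter [ 0.706  0.299 -0.004] [0.001 0.001] [0.706 0.298 0.   ] [0.703 0.294 0.   ]
spray [ 0.455 -0.424 -0.02 ] [0.001 0.001] [ 0.465 -0.424  0.   ] [ 0.448 -0.425  0.   ]
spanner [ 0.366  0.217 -0.015] [0.003 0.003] [0.373 0.212 0.   ] [0.363 0.202 0.   ]
```

View pics/v1.png

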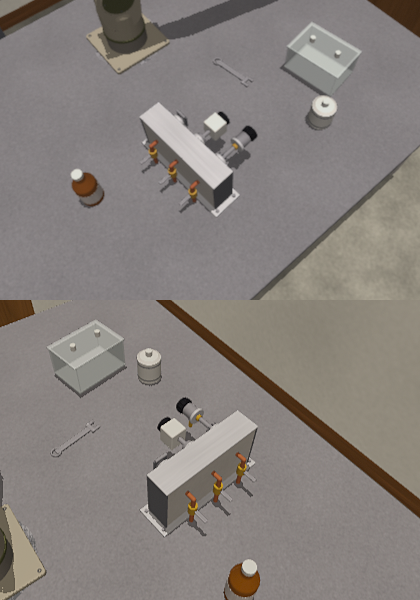

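Upper half (scene): the flowmeter is the rightmost outlet with its black dial at about (245,133), and the white suction regulator sits beside it. The upstand's front faces +y. The side view agrees. I'll move above it for a close look.

Call:
carry_out(rows=[[-1,-0.3,0.4,-0.5,0],[-1,-0.69,1,-0.3,0],[-1,-0.69,1,-0.3,0],[-1,-0.69,1,-0.3,0],[-1,-0.69,1,-0.3,0],[-1,-0.69,1,-0.1,0],[-1,-0.69,1,0,0],[-1,-0.69,1,0,0],[-1,-0.69,1,0,0],[-1,-0.69,1,0,0],[-1,-0.69,1,0,0],[-1,-0.69,1,0,0],[-1,-0.69,1,0,0],[-1,-0.69,1,0,0],[-1,-0.69,1,0,0],[-1,-0.69,1,0,0],[-1,-0.69,1,0,0],[-1,-0.5,0.8,0,0],[-1,-0.2,0.3,0,0],[-1,0,0,0,0]])

```text
time: 2.67
ee_pos: [0.5944, 0.0821, 0.2932]
eef_rot: [0.799, 0.602, 0.002, -0.0]
ft_force: [-0.7, -0.0, 0.0]
width: 0.0871
```

Call:
carry_out(rows=[[0,0,0,0,1],[0,0,0,0,1],[0,0,0,0,1],[0,0,0,0,1],[0,0,0,0,1],[0,0,0,0,1],[0,0,0,0,1],[0,0,0,0,1],[0,0,0,0,1],[0,0,0,0,1],[0,0,0,0,1],[0,0,0,0,1],[0,0,0,0,1],[0,0,0,0,1],[0,0,0,0,0],[0,0,0,0,0]])

```text
time: 4.0
ee_pos: [0.5817, 0.11, 0.2933]
eef_rot: [1.0, 0.02, -0.002, -0.008]
ft_force: [0.3, -0.2, 0.4]
width: 0.0435
```

Call:
carry_out(rows=[[0,0.7,0.9,0,0],[0,0.7,0.9,0,0],[0,0.7,0.9,0,0],[0,0,0,0,0],[0,0,0,0,0]])

```text
time: 4.42
ee_pos: [0.6487, 0.0374, 0.2911]
eef_rot: [0.999, 0.034, -0.002, -0.011]
ft_force: [0.6, 0.7, -0.3]
width: 0.0438
```

Run:
```python
from h import *
s=read_state(); print(s["ee_pos"],s["eef_rot"])
im=camera("wrist")
for q in ["outlet_flow","flow_flange","flow_dial","outlet_suction","upstand"]:
    for x in pinpoint(q,"wrist")[:1]:
        print(q,np.round(x["xy"],1),round(x["conf"],2),atz("wrist",x["xy"],0.125 if q!="upstand" else 0,s).round(4))
        cv2.circle(im,tuple(int(v) for v in x["xy"]),3,(0,0,255),-1)
cv2.imwrite("pics/v2.png",im)
```

```text
[0.64865875 0.03741651 0.2910577 ] [ 0.99937635  0.03353949 -0.00244489 -0.01077187]
outlet_flow [315.2 310.4] 0.94 [ 0.6534 -0.1013  0.125 ]
flow_flange [315.3 243.8] 0.98 [ 0.6483 -0.0211  0.125 ]
flow_dial [313.2 178.9] 0.74 [0.6417 0.0491 0.125 ]
```

View pics/v2.png

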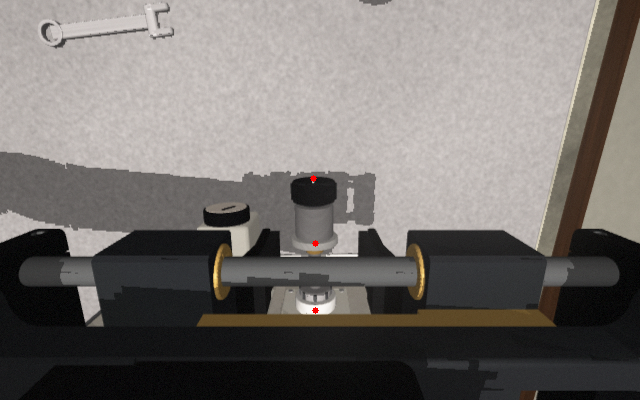

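The wrist view shows the flowmeter at columns 290–337, the dial face near (313,179) and the flange near (315,244), with the fingers ahead of the outlet. I'll go over the gap and look once more.

Call:
carry_out(rows=[[0.3,-0.07,0.8,0,0.1],[0.3,-0.07,0.8,0.3,0],[0.3,0,0.8,0.8,0],[0.3,0,0,0.8,0],[0.3,0,0,0.1,0],[0.3,0,0,0,0]])

```text
time: 5.22
ee_pos: [0.6479, -0.0279, 0.2314]
eef_rot: [0.999, 0.035, 0.0, -0.013]
ft_force: [-0.2, -0.2, -0.7]
width: 0.0308
```

Run:
```python
from h import *
s=read_state(); print(s["ee_pos"],R.from_quat(s["eef_rot"]).as_matrix().round(3).tolist(),s["width"])
im=camera("wrist")
for q in ["outlet_flow","flow_flange","flow_dial"]:
    for x in pinpoint(q,"wrist")[:1]:
        p=atz("wrist",x["xy"],0.125,s)
        print(q,np.round(x["xy"],1),round(x["conf"],2),p.round(4),(R.from_quat(s["eef_rot"]).inv().apply(p-s["ee_pos"])*1000).round(1))
        cv2.circle(im,tuple(int(v) for v in x["xy"]),3,(0,0,255),-1)
cv2.imwrite("pics/v3.png",im)
a=camera("scene");
cv2.imwrite("pics/v3b.png",cv2.resize(a[120:270,240:440],None,fx=3,fy=3))
```

```text
[ 0.64788134 -0.02786536  0.2314077 ] [[0.998, 0.07, 0.0], [0.07, -0.997, 0.026], [0.002, -0.026, -1.0]] 0.030781982443389616
outlet_flow [321.6 284.6] 0.61 [ 0.6558 -0.1007  0.125 ] [  2.7  76.  104.5]
flow_flange [318.9 199. ] 0.95 [ 0.6479 -0.0221  0.125 ] [  0.3  -3.  106.5]
flow_dial [317.1 109.2] 0.95 [0.6415 0.0502 0.125 ] [ -1.1 -75.5 108.4]
```

View pics/v3.png

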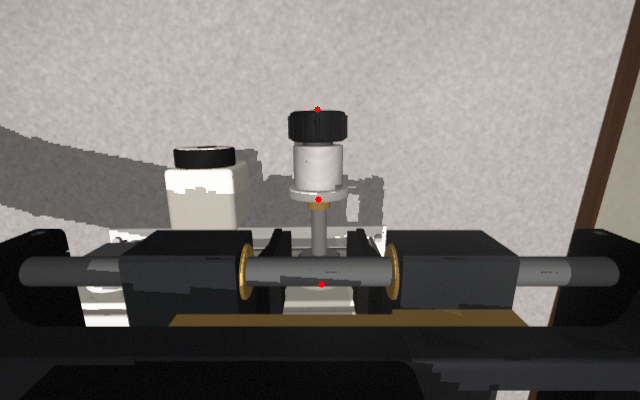

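The image shows the flange at (319,199), brass nut and bare probe below it, in line with the jaws; regulator clear to the left. Descend astride the probe.

Call:
carry_out(rows=[[0.3,0,0.4,0.5,0],[0.3,0,0,0.9,0],[0.3,0,0,0.8,0],[0.3,0,0,0.6,0],[0.3,0,0,0.4,0],[0.3,0,0,0.2,0],[0.3,0,0,0,0]])

```text
time: 6.05
ee_pos: [0.6539, -0.0339, 0.1348]
eef_rot: [0.999, 0.038, 0.006, -0.014]
ft_force: [-0.1, 0.8, -0.4]
width: 0.0304
```

Run:
```python
from h import *
s=read_state(); print(s["ee_pos"],s["eef_rot"],s["ft_force"],s["torque"])
im=camera("wrist"); im2=camera("side"); a=camera("scene")
for c in ("wrist","side","scene"):
  for q in ["flow_flange","flow_dial"]:
    for x in pinpoint(q,c)[:1]:
        p=atz(c,x["xy"],0.125,s); print(c,q,np.round(x["xy"],1),round(x["conf"],2),p.round(4))
b=cv2.resize(a[120:270,270:410],None,fx=2.6,fy=2.6);w=im[0:400:1,120:520]
h=390;cv2.imwrite("pics/v4.png",np.hstack([w[:h],b[:h]]))
```

```text
[ 0.65388879 -0.03393749  0.13481778] [ 0.99915164  0.0383206   0.00649631 -0.01361355] [-0.05331025  0.82236775 -0.41849565] [-0.12493231  0.07141042 -0.01440973]
wrist flow_flange [308.8 222.7] 0.57 [ 0.6476 -0.0189  0.125 ]
wrist flow_dial [306.9  85. ] 0.98 [0.6419 0.0503 0.125 ]
side flow_flange [345.2 185.7] 0.44 [ 0.6457 -0.0118  0.125 ]
scene flow_flange [338. 213.] 0.63 [ 0.6473 -0.0101  0.125 ]
scene flow_dial [353.7 198.4] 0.39 [0.6403 0.0577 0.125 ]
```

View pics/v4.png

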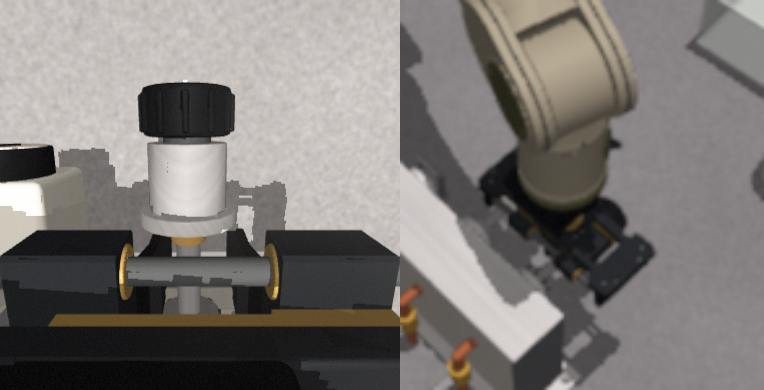

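The wrist view shows the fingers astride the probe just behind the flange, about 5 mm off to the right. I'll centre, lower slightly, then start pulling gently.

Call:
carry_out(rows=[[0.3,-0.17,0,0.1,0],[0.3,-0.02,0,0.1,0],[0.3,0,0,0,0]])

```text
time: 6.75
ee_pos: [0.6507, -0.0345, 0.1311]
eef_rot: [0.999, 0.038, 0.011, -0.014]
ft_force: [-0.7, 0.4, 0.3]
width: 0.0304
```

Call:
carry_out(rows=[[0.3,0,-0.08,0,0],[0.3,0,-0.08,0,0],[0.3,0,-0.08,0,0]])

```text
time: 7.0
ee_pos: [0.6512, -0.028, 0.1323]
eef_rot: [0.999, 0.038, 0.012, -0.013]
ft_force: [-0.9, -2.9, -1.9]
width: 0.0301
```

Call:
carry_out(rows=[[0.3,-0.02,-0.08,0.03,0],[0.3,-0.02,-0.08,0.03,0]])

```text
time: 7.17
ee_pos: [0.6505, -0.0237, 0.1314]
eef_rot: [0.999, 0.037, 0.013, -0.012]
ft_force: [1.4, -2.7, 1.9]
width: 0.0304
```

Call:
carry_out(rows=[[0.3,-0.02,-0.1,0.03,0],[0.3,0,-0.1,0.02,0]])

```text
time: 7.33
ee_pos: [0.6501, -0.0207, 0.131]
eef_rot: [0.999, 0.036, 0.014, -0.01]
ft_force: [-0.4, -15.3, 5.1]
width: 0.0302
```

Call:
carry_out(rows=[[0.3,0,-0.03,0,0]])

```text
time: 7.42
ee_pos: [0.65, -0.0211, 0.1312]
eef_rot: [0.999, 0.036, 0.015, -0.009]
ft_force: [0.4, -2.0, -1.2]
width: 0.0304
```

Call:
carry_out(rows=[[0.3,0,-0.03,0,0],[0.3,0,-0.03,0,0]])

```text
time: 7.58
ee_pos: [0.65, -0.021, 0.1311]
eef_rot: [0.999, 0.035, 0.015, -0.008]
ft_force: [1.2, -5.3, 1.0]
width: 0.0301
```

Call:
carry_out(rows=[[0.3,0,-0.08,0,0],[0.3,0,-0.08,0,0]])

```text
time: 7.75
ee_pos: [0.65, -0.0209, 0.1313]
eef_rot: [0.999, 0.034, 0.016, -0.005]
ft_force: [2.4, -10.4, -1.5]
width: 0.0305
```

Run:
```python
from h import *
s=read_state(); print(s["ee_pos"],s["ft_force"])
im=camera("wrist")
for q in ["flow_flange","flow_dial"]:
    for x in pinpoint(q,"wrist")[:1]:
        p=atz("wrist",x["xy"],0.125,s); print(q,np.round(x["xy"],1),round(x["conf"],2),p.round(4))
cv2.imwrite("pics/v5.png",im[:,120:520])
```

```text
[ 0.64997291 -0.0209072   0.13126018] [  2.41367739 -10.42511845  -1.50521727]
flow_flange [313.8 235.2] 0.57 [ 0.647  -0.0114  0.125 ]
flow_dial [308.8  94.8] 0.82 [0.6402 0.0585 0.125 ]
```

View pics/v5.png

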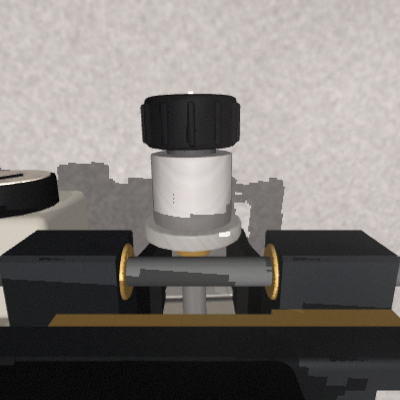

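The meter slid out about 8 mm and now stands firm: position holds at y=-0.0209 while the force varies from 2 to 15 N. So it's at the stop and was only parked. Lift out, go round to the dial, and push it in.

Call:
carry_out(rows=[[0.3,0,0.12,0,-0.3],[0.3,-0.07,0.03,-0.5,0],[0.3,0,0,-0.9,0],[0.3,0,0,-0.8,0],[1,0,-0.5,-0.3,0],[1,0,-1,0,0],[1,0,-1,0,0],[1,0,-0.8,0,0],[1,0,-0.2,0,0],[1,0,0,0,0]])

```text
time: 8.73
ee_pos: [0.633, 0.0889, 0.219]
eef_rot: [0.999, 0.045, 0.016, -0.01]
ft_force: [0.2, -0.8, 0.6]
width: 0.0025
```

Run:
```python
from h import *
s=read_state(); print(s["ee_pos"],R.from_quat(s["eef_rot"]).as_matrix().round(3).tolist(),s["width"])
im=camera("wrist")
for q in ["outlet_flow","flow_flange","flow_dial"]:
    for x in pinpoint(q,"wrist")[:1]:
        p=atz("wrist",x["xy"],0.125,s)
        print(q,np.round(x["xy"],1),round(x["conf"],2),p.round(4),(R.from_quat(s["eef_rot"]).inv().apply(p-s["ee_pos"])*1000).round(1))
cv2.imwrite("pics/v6.png",im)
```

```text
[0.63296619 0.08893684 0.21895724] [[0.995, 0.09, 0.03], [0.09, -0.996, 0.021], [0.032, -0.018, -0.999]] 0.0024646115637804874
flow_flange [322.8 318.9] 0.71 [ 0.6487 -0.011   0.125 ] [  3.7 102.7  92.2]
flow_dial [323.  244.8] 0.8 [0.6424 0.0585 0.125 ] [ 3.6 32.9 93.5]
```

View pics/v6.png

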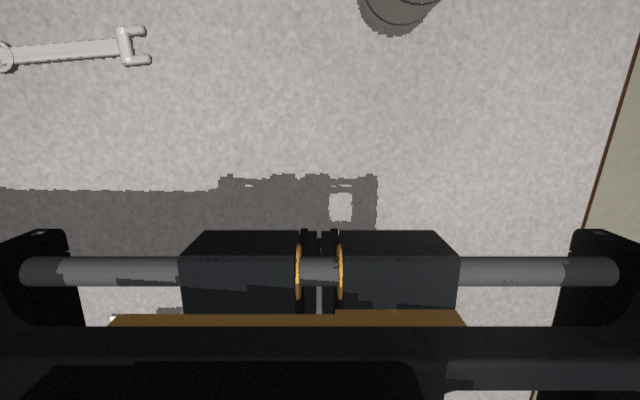

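The view shows only the shut fingers, with clear bench ahead of the dial; the dial is hidden by the gripper but reported 33 mm away. Descend in front of it.

Call:
carry_out(rows=[[1,0.12,0,0.6,0],[1,0,0,0.9,0],[1,0,0,0.8,0],[1,0,0,0.5,0],[1,0,0,0.2,0],[1,0,0,0,0]])

```text
time: 9.43
ee_pos: [0.6415, 0.0753, 0.1267]
eef_rot: [0.999, 0.035, 0.017, -0.007]
ft_force: [-0.1, 0.4, 0.7]
width: 0.0007
```

Run:
```python
from h import *
s=read_state(); print(s["ee_pos"],s["ft_force"])
im=camera("scene"); cv2.imwrite("pics/v7.png",cv2.resize(im[130:280,250:430],None,fx=3.5,fy=3.5)); print(proj("scene",s["ee_pos"]))
```

```text
[0.64154946 0.07526783 0.12667792] [-0.05675888  0.4295946   0.69346847]
[np.float64(358.4214385034591), np.float64(195.11464492875572)]
```

Call:
carry_out(rows=[[1,0,0.15,0,0],[1,0,0.12,0,0],[1,0,0.1,0,0],[1,0,0.1,0,0]])

```text
time: 9.82
ee_pos: [0.6439, 0.0606, 0.1305]
eef_rot: [0.999, 0.035, 0.019, -0.009]
ft_force: [-0.1, 4.4, -3.0]
width: -0.0001
```

Call:
carry_out(rows=[[1,0,0.1,0,0],[1,0,0.1,0,0],[1,0,0.1,0,0]])

```text
time: 10.07
ee_pos: [0.644, 0.0587, 0.1306]
eef_rot: [0.999, 0.038, 0.018, -0.013]
ft_force: [-1.8, 9.2, -2.3]
width: 0.0008
```

Call:
carry_out(rows=[[1,0,0.1,0,0],[1,0,0.1,0,0],[1,0,0.1,0,0]])

```text
time: 10.32
ee_pos: [0.6439, 0.0586, 0.1307]
eef_rot: [0.999, 0.042, 0.018, -0.019]
ft_force: [-1.1, 9.7, -2.5]
width: 0.0004
```

Stuck at the detent (about 9 mm out, 9.7 N). Push harder.

Call:
carry_out(rows=[[1,-0.03,0.16,0,-0.1],[1,0,0.16,0,-0.1],[1,0,0.16,0,0]])

```text
time: 10.57
ee_pos: [0.6446, 0.0513, 0.1312]
eef_rot: [0.998, 0.055, 0.018, -0.023]
ft_force: [-4.5, 19.6, -1.1]
width: 0.0003
```

Call:
carry_out(rows=[[1,0,0.17,0,0],[1,0,0.17,0,0],[1,0,0.17,0,0]])

```text
time: 10.82
ee_pos: [0.6445, 0.0517, 0.1313]
eef_rot: [0.997, 0.061, 0.016, -0.033]
ft_force: [-5.8, 16.4, 3.2]
width: 0.0005
```

Call:
carry_out(rows=[[1,0,-0.3,0,0],[1,0,-0.4,0,0.4],[1,0,-0.1,-0.8,0],[1,0,0,-0.9,0],[0.5,0,0.3,-0.9,0],[0.3,0,0.8,-0.2,0],[0.3,0,0.8,0,0],[0.3,0,0.8,0,0],[0.3,0,0.2,0,0],[0.3,0,0,0,0]])

```text
time: 11.65
ee_pos: [0.6487, -0.0247, 0.2204]
eef_rot: [0.999, 0.041, 0.02, -0.029]
ft_force: [0.9, 0.2, -0.3]
width: 0.0283
```

Run:
```python
from h import *
s=read_state(); print(s["ee_pos"],R.from_quat(s["eef_rot"]).as_matrix().round(3).tolist(),s["width"],s["ft_force"])
im=camera("wrist")
for q in ["outlet_flow","flow_flange","flow_dial"]:
    for x in pinpoint(q,"wrist")[:1]:
        p=atz("wrist",x["xy"],0.125,s)
        print(q,np.round(x["xy"],1),round(x["conf"],2),p.round(4),(R.from_quat(s["eef_rot"]).inv().apply(p-s["ee_pos"])*1000).round(1))
cv2.imwrite("pics/v8.png",im)
```

```text
[ 0.64874467 -0.02466477  0.22037725] [[0.996, 0.082, 0.038], [0.08, -0.995, 0.06], [0.043, -0.057, -0.997]] 0.028326670295283546 [ 0.91921223  0.15529112 -0.33402581]
outlet_flow [313.7 297.9] 0.65 [ 0.6547 -0.1     0.125 ] [-4.2 80.8 90.8]
flow_flange [313.4 220.4] 0.7 [ 0.6491 -0.0312  0.125 ] [-4.2 11.9 94.8]
flow_dial [312.7 129. ] 0.71 [0.6431 0.0413 0.125 ] [ -4.5 -60.7  98.9]
```

View pics/v8.png

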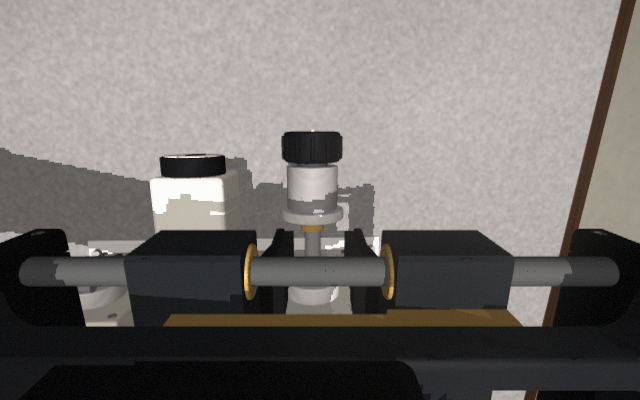

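Flange and dial now read 17–20 mm further in than at the stop, i.e. home. The image shows the flange (313,215) now nearer the jaws with the probe centred at about column 313. Go astride again.

Call:
carry_out(rows=[[0.3,-0.14,0.8,0,0],[0.3,0,0.15,0.4,0],[0.3,0,0,0.9,0],[0.3,0,0,0.6,0],[0.3,0,0,0,0]])

```text
time: 12.27
ee_pos: [0.6502, -0.0391, 0.1591]
eef_rot: [0.998, 0.047, 0.021, -0.031]
ft_force: [0.3, 0.4, -0.2]
width: 0.0307
```

Run:
```python
from h import *
s=read_state(); print(s["ee_pos"],R.from_quat(s["eef_rot"]).as_matrix().round(3).tolist(),s["ft_force"])
im=camera("wrist")
for q in ["flow_flange","flow_dial"]:
    for x in pinpoint(q,"wrist")[:1]:
        p=atz("wrist",x["xy"],0.125,s)
        print(q,np.round(x["xy"],1),round(x["conf"],2),p.round(4),(R.from_quat(s["eef_rot"]).inv().apply(p-s["ee_pos"])*1000).round(1))
```

```text
[ 0.65016983 -0.03910617  0.15909213] [[0.995, 0.096, 0.038], [0.094, -0.994, 0.064], [0.044, -0.061, -0.997]] [ 0.2842175   0.44161108 -0.15713365]
flow_flange [315.1 219.5] 0.75 [ 0.6485 -0.0283  0.125 ] [-2.1 -8.9 34.6]
flow_dial [315.1 103.1] 0.77 [0.6423 0.0401 0.125 ] [ -2.  -77.3  38.8]
```

Call:
carry_out(rows=[[0.3,-0.1,0.25,0,0],[0.3,-0.03,0.08,0.4,0],[0.3,-0.03,0.05,0.4,0],[0.3,-0.03,0,0.2,0],[0.3,0,0,0,0]])

```text
time: 12.83
ee_pos: [0.6504, -0.0511, 0.134]
eef_rot: [0.998, 0.048, 0.026, -0.031]
ft_force: [0.1, 0.1, -0.6]
width: 0.0303
```

Run:
```python
from h import *
s=read_state(); print(s["ee_pos"],R.from_quat(s["eef_rot"]).as_matrix().round(3).tolist(),s["ft_force"])
im=camera("wrist")
for q in ["flow_flange","flow_dial"]:
    for x in pinpoint(q,"wrist")[:1]:
        p=atz("wrist",x["xy"],0.125,s)
        print(q,np.round(x["xy"],1),round(x["conf"],2),p.round(4),(R.from_quat(s["eef_rot"]).inv().apply(p-s["ee_pos"])*1000).round(1))
cv2.imwrite("pics/v9.png",im)
```

```text
[ 0.65037635 -0.05106914  0.13403379] [[0.994, 0.097, 0.05], [0.093, -0.994, 0.064], [0.056, -0.059, -0.997]] [ 0.07434037  0.05865724 -0.55776505]
flow_flange [319.8 211. ] 0.64 [ 0.6494 -0.0288  0.125 ] [  0.6 -21.7  10.4]
flow_dial [320.8  71.3] 0.63 [0.6434 0.0405 0.125 ] [  1.1 -91.1  14.6]
```

View pics/v9.png

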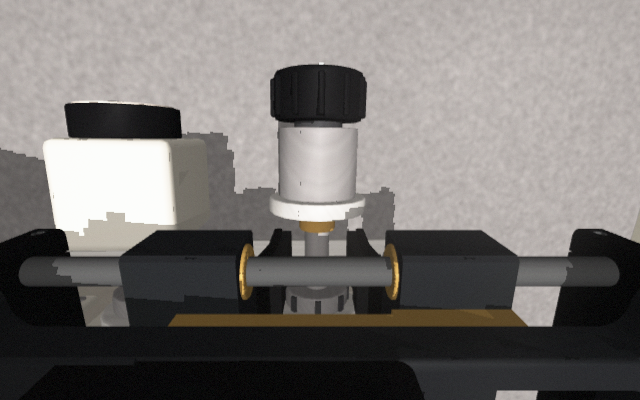

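Fingers are astride and centred (probe at column 318, flange at row 205), with clearance to the collar. Approach and pull gently.

Call:
carry_out(rows=[[0.3,0,-0.12,0.03,0],[0.3,0,-0.1,0.03,0],[0.3,0,-0.08,0.03,0],[0.3,0,-0.06,0,0]])

```text
time: 13.32
ee_pos: [0.6509, -0.0392, 0.1346]
eef_rot: [0.998, 0.048, 0.028, -0.031]
ft_force: [-0.5, -2.5, -1.9]
width: 0.0304
```

Call:
carry_out(rows=[[0.3,0,-0.07,0,0],[0.3,0,-0.07,0,0]])

```text
time: 13.48
ee_pos: [0.6505, -0.0354, 0.1348]
eef_rot: [0.998, 0.048, 0.028, -0.03]
ft_force: [2.0, -3.2, -2.3]
width: 0.0304
```

Call:
carry_out(rows=[[0.3,0,-0.07,0,0],[0.3,0,-0.07,0,0]])

```text
time: 13.65
ee_pos: [0.6503, -0.0338, 0.1349]
eef_rot: [0.998, 0.046, 0.029, -0.028]
ft_force: [3.7, -7.5, -3.6]
width: 0.0302
```

Call:
carry_out(rows=[[0.3,0,-0.09,0,0],[0.3,0,-0.09,0,0]])

```text
time: 13.82
ee_pos: [0.6501, -0.0333, 0.135]
eef_rot: [0.998, 0.044, 0.03, -0.025]
ft_force: [3.6, -8.4, -4.3]
width: 0.0306
```

It's held by the spring, so it's latched. Increase towards 15 N.

Call:
carry_out(rows=[[0.3,0,-0.12,0,0],[0.3,0,-0.12,0,0],[0.3,0,-0.12,0,0]])

```text
time: 14.07
ee_pos: [0.6499, -0.0327, 0.1353]
eef_rot: [0.999, 0.04, 0.031, -0.018]
ft_force: [3.4, -10.8, -4.3]
width: 0.0304
```

Call:
carry_out(rows=[[0.3,0,-0.14,0,0],[0.3,0,-0.14,0,0]])

```text
time: 14.23
ee_pos: [0.6498, -0.0322, 0.1355]
eef_rot: [0.999, 0.037, 0.032, -0.013]
ft_force: [3.9, -12.6, -5.0]
width: 0.0307
```

Call:
carry_out(rows=[[0.3,0,-0.16,0.03,-0.05],[0.3,0,-0.16,0.03,-0.05],[0.3,0,-0.16,0.03,-0.05]])

```text
time: 14.48
ee_pos: [0.6499, -0.0317, 0.1355]
eef_rot: [0.999, 0.038, 0.035, -0.005]
ft_force: [-1.0, -13.0, 3.0]
width: 0.0301
```

Call:
carry_out(rows=[[0.3,0,-0.16,0.03,-0.05],[0.3,0,-0.16,0.03,-0.05],[0.3,0,-0.16,0.03,-0.05],[0.3,0,-0.16,0.03,-0.05]])

```text
time: 14.82
ee_pos: [0.6499, -0.0315, 0.1358]
eef_rot: [0.998, 0.04, 0.038, 0.006]
ft_force: [1.1, -14.0, 3.9]
width: 0.0305
```

Call:
carry_out(rows=[[0.3,0,-0.17,0.03,-0.03],[0.3,0,-0.17,0.03,-0.03],[0.3,0,-0.17,0.03,-0.03],[0.3,0,-0.17,0.03,-0.03]])

```text
time: 15.15
ee_pos: [0.6498, -0.0313, 0.1362]
eef_rot: [0.998, 0.038, 0.041, 0.018]
ft_force: [0.0, -13.3, 4.4]
width: 0.0302
```

Call:
carry_out(rows=[[0.3,0,-0.17,0.03,-0.03],[0.3,0,-0.17,0.03,-0.03],[0.3,0,-0.17,0.03,-0.03],[0.3,0,-0.17,0.03,-0.03],[0.3,0,-0.17,0.03,-0.03]])

```text
time: 15.57
ee_pos: [0.6498, -0.0314, 0.1366]
eef_rot: [0.998, 0.035, 0.045, 0.032]
ft_force: [-0.7, -13.9, 5.1]
width: 0.0305
```

Call:
carry_out(rows=[[0.3,0,-0.17,0.03,-0.03],[0.3,0,-0.17,0.03,-0.03],[0.3,0,-0.17,0.03,-0.03]])

```text
time: 15.82
ee_pos: [0.6498, -0.0315, 0.1368]
eef_rot: [0.998, 0.033, 0.047, 0.04]
ft_force: [-1.5, -13.4, 6.2]
width: 0.0303
```

Steady at about 13.5 N for over a second. I'll raise it slightly to reach the asked 15 N.

Call:
carry_out(rows=[[0.3,0,-0.19,0.05,0],[0.3,0,-0.19,0.05,0],[0.3,0,-0.19,0.05,0]])

```text
time: 16.07
ee_pos: [0.65, -0.0315, 0.1364]
eef_rot: [0.997, 0.026, 0.049, 0.049]
ft_force: [-4.5, -14.6, 11.2]
width: 0.0303
```

Call:
carry_out(rows=[[0.3,0,-0.19,0.05,0],[0.3,0,-0.19,0.05,0],[0.3,0,-0.19,0.05,0],[0.3,0,-0.19,0.05,0],[0.3,0,-0.19,0.05,0]])

```text
time: 16.48
ee_pos: [0.6501, -0.0321, 0.1362]
eef_rot: [0.997, 0.015, 0.052, 0.063]
ft_force: [-5.8, -15.7, 10.8]
width: 0.0308
```

Call:
carry_out(rows=[[0.3,0,-0.19,0.05,0],[0.3,0,-0.19,0.05,0],[0.3,0,-0.19,0.05,0],[0.3,0,-0.19,0.05,0],[0.3,0,-0.19,0.05,0]])

```text
time: 16.9
ee_pos: [0.6505, -0.0327, 0.1356]
eef_rot: [0.996, 0.003, 0.054, 0.076]
ft_force: [-5.5, -15.2, 13.0]
width: 0.0304
```

15 N held. Ease off and withdraw, compensating for the tilt.

Call:
carry_out(rows=[[0.3,0,-0.1,0,0],[0.3,0,-0.03,0,0],[0.3,0,0.1,0,0],[0.3,0,0.15,0,0],[0.3,0,0.15,0,0]])

```text
time: 17.32
ee_pos: [0.65, -0.0465, 0.1392]
eef_rot: [0.995, 0.001, 0.054, 0.079]
ft_force: [0.1, 0.2, -0.7]
width: 0.0303
```

Call:
carry_out(rows=[[0.3,0,0.1,0,0],[0.3,0,0,0,0]])

```text
time: 17.48
ee_pos: [0.65, -0.0502, 0.14]
eef_rot: [0.995, 0.001, 0.055, 0.078]
ft_force: [0.8, 0.5, 0.0]
width: 0.0303
```

Call:
carry_out(rows=[[0.3,0.05,0.08,-0.5,0],[0.3,0.1,0.14,-0.9,0],[0.3,0.1,0.14,-0.9,0],[0.3,0,0,-0.8,0],[0.3,0,0,0,0],[0.3,0,0,0,0]])

```text
time: 17.98
ee_pos: [0.6463, -0.0447, 0.2363]
eef_rot: [0.996, 0.001, 0.053, 0.077]
ft_force: [-0.2, 0.8, -0.3]
width: 0.0305
```

Run:
```python
from h import *
s=read_state(); print(s["ee_pos"],s["ft_force"],s["time"])
im=camera("wrist"); print(s["joint_vel"])
for q in ["outlet_flow","flow_flange","flow_dial"]:
    for x in pinpoint(q,"wrist")[:1]:
        p=atz("wrist",x["xy"],0.125,s); print(q,np.round(x["xy"],1),round(x["conf"],2),p.round(4))
for q in ["chamber","spray","filter","spanner"]:
  for c in ("scene","side"):
    camera(c)
    print(q,c,[np.round(x["xy"],1).tolist() for x in pinpoint(q,c)[:1]])
cv2.imwrite("pics/v10.png",im)
```

```text
[ 0.64632012 -0.04467938  0.23625819] [-0.17094177  0.78504285 -0.2913314 ] 17.9833
[-0.00833148 -0.02933607  0.00119918 -0.04236559  0.00509703  0.0228256
 -0.00695159]
outlet_flow [311.3 238.1] 0.66 [ 0.652  -0.0994  0.125 ]
flow_flange [304.  159.9] 0.68 [ 0.646  -0.0257  0.125 ]
flow_dial [299.9  65. ] 0.89 [0.6436 0.0451 0.125 ]
chamber scene [[417.9, 141.8]]
chamber side [[239.3, 135.8]]
spray scene [[195.5, 263.4]]
spray side [[389.1, 363.0]]
filter scene [[417.7, 190.1]]
filter side [[301.2, 146.0]]
spanner scene []
spanner side [[223.3, 213.6]]
```

View pics/v10.png

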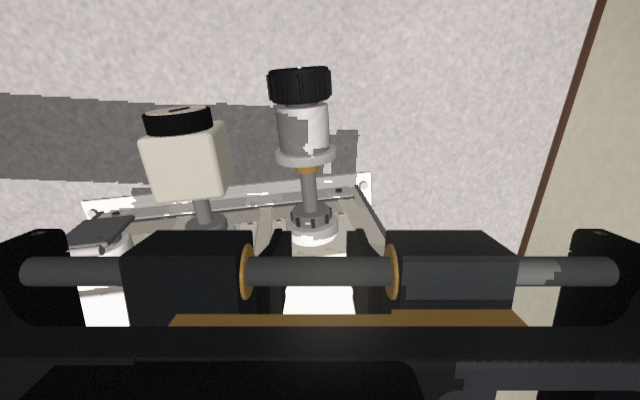

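The view shows the gripper clear above, with the meter at rest. The dial reads about 4 mm out from home: within the latch's free play and far from the 18 mm stop. The bystanders are unmoved.

```bash
python3 -c "
from bench import *
print(close_job())"
```

```text
the job is handed in; nothing more can be done
None
```

The flowmeter was only parked. I pushed it home and tug-tested it again; it held, and I handed the job in at about 18.5 s with it latched and the gripper clear.

- **First tug:** the meter slid out about 8 mm at roughly 3 N, up to the firm stop. At the stop its position stayed put while the force varied between 2 and 15 N.
- **Push home:** it sat at the detent at about 10 N, then gave way at 16–20 N and stopped hard. The camera put flange and dial 17–20 mm further in than at the stop, against 18 mm expected.
- **Second tug:** it was held on the latch spring, at about 13–14 N for 1.3 s and then 14.6–15.7 N for 0.8 s along the pull. No reading on that axis passed 16 N.
- **Not clean about the second tug:** the tool slowly tilted by up to about 9° while pulling. Side forces rose to about 6 N sideways and 13 N vertically, so the pull was not perfectly straight.
- **After release:** the wrist force read about 0 and the dial was about 4 mm out from home, inside the latch's free play but near the 4.8 mm limit. That figure comes from the camera, good to a few millimetres; I did not push it in again. I saw no sign of the collar being out, but did not measure it.
- **Things lying around:** the chamber, spray and filter were found where they started, within the detector's scatter. The spanner was found only in the side view, also in its place.

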